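# Reset the dosing interlock with both keys

### The arm

A 6-joint arm with a two-finger parallel gripper is mounted at the origin on a cart in front of the work surface, level with it; the furniture and walls round the work are solid. World frame = base frame: x ahead of the robot, y to its left, z up, the work surface at z = 0. Lengths are in mm, angles in rad, forces in N, time in s.
With the tool pointing down it reaches from about 325 to 900 mm from the base axis. Payload 6.1 kg.
Tool frame: the origin (TCP) lies on the centre line of the jaws, within the pads' length; the fingertips stand env.nose_length ahead of it and the grasp point (between the pads) lies 6 mm ahead of it (env.nose_length is the distance from the TCP to the fingertips, in mm); z points along the fingers, y is the line along which they close (so a half turn about z gives the same grasp; the last joint's range is limited). The gripper opens to 87 mm and grips with 3 to 60 N. Pads are 19 mm wide; open, the fingers measure 117 mm over their backs; the gripper's body (75 mm by 190 mm) begins 51 mm behind the grasp point.
Start: joints at [-1.243, 0.22, 1.526, -0, 1.395, -0.126], TCP at [273.982, -561.738, 247.538] pointing down, gripper open.
Joint ranges: [-2.98, 2.98], [-0.91, 2.08], [0.09, 2.57], [-1.24, 4.39], [0.2, 2.65], [-2.68, 2.68]. Speed limits (rad/s): [2.57, 2.57, 3.01, 3.14, 3.14, 3.14].

### API

Orientations are given as a rotation vector (axis times angle).
In Python, from workcell import env gives the robot as it stands. Calls block until the motion is done:
- env.goto(position, orientation): joint-space move of the TCP to a pose.
- env.move_l(position, orientation=None, feed=150): straight line of the TCP; orientation=None keeps the orientation; feed is the mean speed in mm/s.
- env.move_joints(angles): joint-space move.
- env.grip(opening, f_grip=None): finger opening in mm; f_grip is the grip in N (None keeps the last); returns when the fingers have stopped.
- env.dwell(seconds).
- env.ik(position, orientation): joint angles nearest the present ones, or None.
- env.get_obs(): the state.
- env.read_camera(name): name is "side" or "top"; returns a dict with "frame" (384x512x3 uint8, red, green, blue), "range_z" (384x512 float32, mm along the optical axis (not along the pixel's ray), 0 where there is no reading), "mtx" (3x3 intrinsics, pixels), "eye" and "orientation" of the camera in the world. Camera axes: x right, y down, z forward; pixel columns grow to the right and rows downward; lengths in mm; the calibration is good to about 2 mm. A picture is of the moment at which its call begins.
A pose or a line that the arm cannot do raises env.PlanningError and nothing moves.
- env.finish_job(): hands the job in; it is judged then, once.
The state is a dict: "time": time; "qpos": joint angles; "qd": joint speeds; "tau": joint torques, N m; "tcp_pos": TCP position; "tcp_rot": TCP orientation; "contact_force": force on the tool from outside, world axes, zero at the start; "wrist_torque": the same for the moment, N m; "grip_width": finger opening in mm; "finger_force": force on a finger pad.
Only numpy, scipy, OpenCV 4.12 (cv2) and the standard library are available. Lean on these libraries where they do the work, as an engineer would, in place of code of your own. Each camera call takes 0.05 s, during which the arm holds its last target. There are 200 camera calls.

### The job

On the reset station, the grey box with the sliding metal splash cover, push the cover all the way back (away from the robot) to bare the two round keys. Press both keys fully down together, one fingertip on each, hold them down for at least two seconds and let both come up; then push the cover all the way forward again over the keys. Only touch and push: do not pick anything up or shift the reset station, and leave the other box with the square keys and the small things in front alone.

Things in the scene. Friction and masses are not known exactly. Their poses are not given: they have to be found in the camera images.
- reset_station: The reset station: loose low grey box, 170 (x) x 124 (y) mm, flat deck 36 mm above the bench, 1.6 kg. Origin: centre of its underside; x to its rear, y left, z up; turned up to 0.6 rad either way. Two round keys on the front of its deck under a metal cover that slides along x between two low rails (12 mm above the deck, at its left and right edges).
- cover_rib (a point): Middle of the top edge of the upright rib at the sliding cover's front edge: 6 mm thick (x), 80 mm wide (y), top 68 mm above the bench, rising 18 mm from the cover plate (plate top 50 mm above the bench, reaching 45 mm rearward from here). In front of the rib only the deck, at 36 mm. Push its front face to open, its rear face to close.
- cover (a joint): How far the cover is slid back along the station's +x: 0 = fully forward over the keys, 0.060 m = fully back. Starts at 0 to 0.012. Stays where left; takes about 2 N to move. At 0 the rib's middle is 21 mm in front of the line of the key centres; fully back, 39 mm behind it.
- key_left_top (a point): Centre of the top of the left round key (26 mm diameter, plain black). Unpressed, the top is 45 mm above the bench, 9 mm above the deck; the cover plate passes 2 mm over it. At x = -40, y = +30 mm in the station's frame, 60 mm from the other key's centre.
- key_right_top (a point): Centre of the top of the right round key, same shape, at x = -40, y = -30 mm in the station's frame.
- key_left (a joint): How far the left round key is pressed down: 0 = up, 0.006 m = fully down. Sprung: starts to move at about 1.5 N, fully down at about 5 N, comes up by itself.
- key_right (a joint): The same for the right round key.
- jog_station: The other station, to be left alone: loose low grey box, 170 (x) x 124 (y) mm, flat deck 36 mm above the bench, 1.6 kg. Origin: centre of its underside; x to its rear, y left, z up; turned up to 0.6 rad either way. Two square keys (24 mm) stand bare on its front part, a white plate behind them, no cover. The two stations can change places.
- jog_left (a joint): How far the jog station's left square key is pressed: 0 = up, 0.006 m = fully down.
- jog_right (a joint): The same for its right square key.
- vial_5: Bystander: capped vial, 27 mm diameter, 68 mm high, standing on the bench in front of the stations. Origin at the centre of its underside.
- air_stone: Bystander: cylindrical air stone, 25x58x25 mm, lying in front of the stations. Origin at the centre of its underside.
- drip_valve_2: Bystander: small drip valve, 34x48x17 mm, lying in front of the stations. Origin at the centre of its underside.
- syringe: Bystander: plastic syringe, 34x168x34 mm, lying across the bench, left in front of the stations. Origin at the centre of its underside.
Mind the look-alikes: they are no part of the job. Leave any green look-alike of the reset_station alone.

How it is judged (in metres and radians):
On the way, in this order (a step that is already met when the one before it is completed fails the run):
1. the cover is slid back by at least 50 of its 60 mm while both keys are still up (value of joint cover above 0.05 m and value of joint each of key_left, key_right below 0.0015 m), for 0.1 s.
2. both round keys are held down together (at least 4 of 6 mm) for two seconds (value of joint each of key_left, key_right above 0.004 m), for 1.9 s.
3. both keys are let up with the cover still back (value of joint each of key_left, key_right below 0.001 m and value of joint cover above 0.045 m), for 0.1 s.
At the end, for the whole second after the job is handed in: The cover is forward again within 5 mm of its stop, both round keys are up (within 1 mm), and the reset station stands level and at rest within 20 mm of where it began (value of joint cover below 0.005 m and value of joint each of key_left, key_right below 0.001 m and distance of reset_station from where it was at the start of the episode below 0.02 m and angle between reset_station's own z axis and vertical below 0.05 rad and linear speed of reset_station below 0.01 m/s); the robot touches nothing.
It fails at once if one round key is pressed (over 4.5 mm) while the other is up (under 1.5 mm) ((value of joint key_left above 0.0045 m and value of joint key_right below 0.0015 m) or (value of joint key_right above 0.0045 m and value of joint key_left below 0.0015 m)).
It fails at once if the reset station is lifted or tipped (over 10 mm up or 0.15 rad) (height (world z) of reset_station above 0.01 m or angle between reset_station's own z axis and vertical above 0.15 rad).
It fails at once if the reset station is shifted more than 30 mm (distance of reset_station from where it was at the start of the episode above 0.03 m).
It fails at once if a square key is pressed (over 2 mm) or the jog station shifted more than 15 mm (value of joint any of jog_left, jog_right above 0.002 m or distance of jog_station from where it was at the start of the episode above 0.015 m).
It fails at once if a bystander is moved more than 20 mm (distance of any of vial_5, air_stone, drip_valve_2, syringe from where it was at the start of the episode above 0.02 m).
It also fails if it takes over 58 s, if anything falls off the work surface, if the arm or the gripper's body presses on something with over 40 N, if the wrist force passes 120 N, or if a joint passes its speed limit or range.

## Working session

There is one attempt and no reset: what is moved stays moved. The work goes in short steps, each a Python script; the robot and the scene stay as the last script left them, time stands still between calls to the robot, and variables do not carry over. Pictures are saved under pics/ and viewed, at most 10 in all, crops included, and the job is handed in when it is done.

```bash
mkdir -p pics; ls; python3 - <<'E'
from workcell import env
import cv2,numpy as np
for n in ("top","side"):
    c=env.read_camera(n); cv2.imwrite(f"pics/{n}0.png",c["frame"][:,:,::-1]); np.savez(f"{n}0.npz",**c)
    print(n,c["mtx"].tolist(),c["eye"],c["orientation"])
print(env.nose_length); o=env.get_obs(); print(o["tcp_pos"],o["tcp_rot"],o["contact_force"],o["grip_width"],o["time"])
E
```

```text
pics
top [[480.86931796444424, 0.0, 257.3296612878244], [0.0, 480.86931796444424, 186.79796148812127], [0.0, 0.0, 1.0]] [ 250.10958848 -132.8762235  1773.78919454] [-2.1445808   2.13519495 -0.17705102]
side [[485.85977531715866, 0.0, 249.83054478818497], [0.0, 485.85977531715866, 190.62757508703794], [0.0, 0.0, 1.0]] [1451.48878621  555.67438352 1243.31017886] [-1.18137816 -2.3375207   0.97253369]
25.0
[ 273.81602165 -561.24663461  246.55221618] [-3.05937571e+00 -7.06335374e-01  2.74128777e-04] [-0.03449751 -0.18591454 -0.07905736] 87.2985865368356 0.1
```

View pics/top0.png

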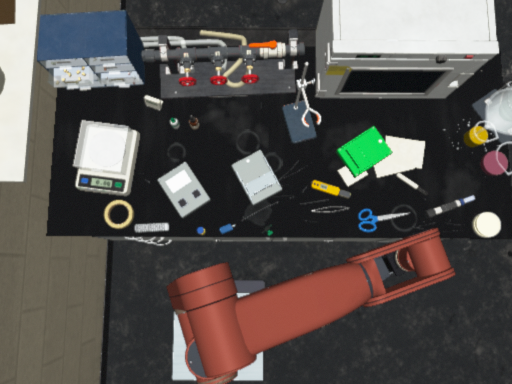

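View pics/side0.png

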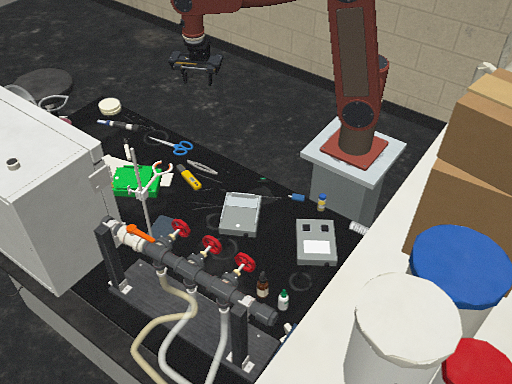

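Candidates: grey box with metal cover at top (257,177), which fits the reset station; grey box with square keys and white plate at (184,189), the jog station; green look-alike at (365,150); scale at (107,157). I choose (257,177) and check it in a crop, with a fit.

```bash
cat > h.py <<'E'
import numpy as np,cv2
from scipy.spatial.transform import Rotation as R
def cloud(c):
    K=c["mtx"];z=c["range_z"].astype(float);v,u=np.mgrid[:z.shape[0],:z.shape[1]]
    P=np.stack([(u-K[0,2])/K[0,0]*z,(v-K[1,2])/K[1,1]*z,z],-1)
    return P@R.from_rotvec(c["orientation"]).as_matrix().T+c["eye"]
def ray(c,uv,h):
    K=c["mtx"];d=R.from_rotvec(c["orientation"]).as_matrix()@np.linalg.solve(K,[uv[0],uv[1],1]);e=c["eye"]
    return e+d*(h-e[2])/d[2]
E
python3 - <<'E'
from h import *
t=dict(np.load("top0.npz"));s=dict(np.load("side0.npz"))
def crop(c,x,y,w,h,k): return cv2.resize(c["frame"][y:y+h,x:x+w,::-1],None,fx=k,fy=k,interpolation=cv2.INTER_CUBIC)
a=crop(t,225,142,66,66,6);b=crop(s,205,180,66,66,6)
cv2.imwrite("pics/c1.png",np.hstack([a,b]))
for n,c,(u0,v0,u1,v1) in (("top",t,(225,142,290,212)),("side",s,(212,185,268,245)),("topjog",t,(150,155,216,220)),("sidejog",s,(288,210,345,270))):
    P=cloud(c);m=np.zeros(P.shape[:2],bool);m[v0:v1,u0:u1]=1
    m&=(P[...,2]>25)&(c["range_z"]>0)
    k,l,st,_=cv2.connectedComponentsWithStats(m.astype(np.uint8));i=1+np.argmax(st[1:,4]);m=l==i
    Q=P[m];r=cv2.minAreaRect(Q[:,:2].astype(np.float32))
    print(n,m.sum(),r,np.percentile(Q[:,2],[5,50,75,95,99]).round(1))
    for lo,hi in((45,56),(60,75)):
        q=Q[(Q[:,2]>lo)&(Q[:,2]<hi)]
        if len(q)>4: print(lo,len(q),q.mean(0).round(1),cv2.minAreaRect(q[:,:2].astype(np.float32)))
E
```

```text
top 1531 ((573.9307861328125, -135.31417846679688), (178.86346435546875, 124.1093978881836), 28.343364715576172) [29.3 38.3 45.9 55.8 69.9]
45 349 [ 550.3 -149.3   50. ] ((564.0228881835938, -140.578125), (152.12205505371094, 119.89884948730469), 29.326284408569336)
60 36 [ 528.3 -165.1   67. ] ((531.312255859375, -168.85397338867188), (34.410308837890625, 91.70816040039062), 53.39400100708008)
side 1450 ((573.5450439453125, -132.75656127929688), (184.03964233398438, 124.23277282714844), 28.236675262451172) [31.4 39.1 49.7 58.8 69.5]
45 390 [ 551.  -147.2   50.7] ((566.00537109375, -137.3123321533203), (123.9091796875, 119.94353485107422), 28.900409698486328)
60 69 [ 528.9 -160.2   66.4] ((526.8820190429688, -159.70114135742188), (25.73035430908203, 75.03839874267578), 39.67341232299805)
topjog 1546 ((523.7838745117188, 130.21066284179688), (172.81900024414062, 123.74715423583984), 34.03001022338867) [28.7 36.1 39.4 44.5 48.4]
45 66 [499.3 119.8  47.4] ((514.5046997070312, 129.0974578857422), (142.108642578125, 107.41160583496094), 37.456809997558594)
sidejog 1664 ((528.6581420898438, 135.3502655029297), (185.2503204345703, 124.58624267578125), 34.22401428222656) [30.8 37.4 39.5 43.4 48.7]
45 57 [496.6 109.   47.6] ((524.2078247070312, 129.40057373046875), (97.28423309326172, 87.00745391845703), 32.48040771484375)
```

View pics/c1.png

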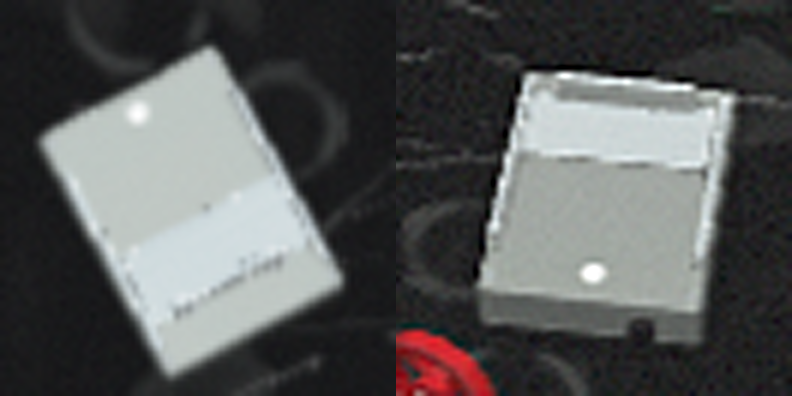

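The crop shows the reset station: grey deck with pale metal cover plate, dark rib line at about top (264,190), and bare deck in front at lower right; no square keys. Its front points down-right in the top view, so yaw is about +28.5°. Next I refine the centre and go to a hover.

```bash
cat >> h.py <<'E'
def ori(yaw): return (R.from_euler("z",yaw)*R.from_euler("x",np.pi)).as_rotvec()
def to_st(p,c,yaw):
    d=np.asarray(p)[...,:2]-np.asarray(c)[:2];C,S=np.cos(yaw),np.sin(yaw)
    return np.stack([d[...,0]*C+d[...,1]*S,-d[...,0]*S+d[...,1]*C],-1)
def to_w(x,y,z,c,yaw):
    C,S=np.cos(yaw),np.sin(yaw);return np.array([c[0]+x*C-y*S,c[1]+x*S+y*C,z])
E
python3 - <<'E'
from h import *
from workcell import env
t=dict(np.load("top0.npz"));s=dict(np.load("side0.npz"))
yaw=np.deg2rad(28.5);c0=(573,-134.5)
for c,(u0,v0,u1,v1) in ((t,(225,142,290,212)),(s,(212,185,268,245))):
    P=cloud(c)[v0:v1,u0:u1].reshape(-1,3);q=to_st(P,c0,yaw)
    f=lambda m:(m.sum(),np.percentile(q[m],[3,50,97],axis=0).round(1).tolist())
    ins=(abs(q[:,1])<50)
    print("rib",f((P[:,2]>61)&(P[:,2]<72)&ins));print("plate",f((abs(P[:,2]-50)<3)&ins&(q[:,0]<30)))
    d=(abs(P[:,2]-36)<3);print("deck",f(d)); print("rails",f((abs(P[:,2]-48)<3)&(abs(q[:,1])>53)))
g=[(40,138),(212,45),(342,280),(168,378)]
w=[ray(t,(225+u/6-.5,142+v/6-.5),36) for u,v in g];print(to_st(w,c0,yaw).round(1).tolist())
E
```

```text
rib (np.int64(29), [[-58.2, -38.5], [-55.1, 2.5], [-47.7, 33.1]])
plate (np.int64(144), [[-53.5, -46.7], [-31.8, -1.6], [-8.7, 44.4]])
deck (np.int64(543), [[-84.8, -56.6], [19.8, -1.3], [77.4, 58.5]])
rails (np.int64(56), [[-65.7, -60.6], [-13.6, -55.7], [45.6, 58.2]])
rib (np.int64(60), [[-57.3, -35.2], [-51.5, 1.6], [-45.5, 37.5]])
plate (np.int64(207), [[-52.6, -46.9], [-30.8, -3.8], [-8.7, 46.7]])
deck (np.int64(584), [[-33.3, -53.3], [34.4, 3.5], [83.6, 60.4]])
rails (np.int64(68), [[-65.5, -58.9], [-10.7, -53.7], [51.7, 60.6]])
[[79.7, 60.2], [81.3, -60.8], [-85.6, -60.9], [-88.5, 61.1]]
```

```bash
cat >> h.py <<'E'
YAW=np.deg2rad(28.5);C0=(571.2,-135.5)
def tip(x,y,z): return to_w(x,y,z+25,C0,YAW)
def fx(env):
    f=env.get_obs()["contact_force"];return f[0]*np.cos(YAW)+f[1]*np.sin(YAW),f[2]
E
python3 - <<'E'
from h import *
from workcell import env
env.grip(45)
env.goto(tip(-78,0,130),ori(YAW)); print(env.get_obs()["grip_width"])
env.move_l(tip(-78,0,53),feed=80); b=fx(env); print("b",b)
env.move_l(tip(-66,0,53),feed=40)
print(-66,np.subtract(fx(env),b).round(2))
for x in range(-62,-20,4):
    env.move_l(tip(x,0,53),feed=40); f=np.subtract(fx(env),b); print(x,f.round(2))
    if f[0]<-5: break
x=x
print(env.get_obs()["time"],env.get_obs()["tcp_pos"],tip(x,0,53))
c=env.read_camera("top");np.savez("top1.npz",**c);d=env.read_camera("side");np.savez("side1.npz",**d)
k=lambda c,x,y:cv2.resize(c["frame"][y:y+70,x:x+70,::-1],None,fx=5,fy=5,interpolation=cv2.INTER_CUBIC)
cv2.imwrite("pics/c2.png",np.hstack([k(c,225,142),k(d,205,180)]))
E
```

```text
44.910802323916826
b (np.float64(-0.45499721604939), np.float64(0.22404984962450397))
-66 [0.74 0.42]
-62 [-0.88  0.06]
-58 [ 0.56 -0.56]
-54 [-0.05 -0.4 ]
-50 [ 0.91 -1.41]
-46 [ 0.6  -0.51]
-42 [0.47 0.4 ]
-38 [-0.08  0.04]
-34 [-0.15  0.43]
-30 [ 0.32 -1.45]
-26 [ 0.09 -0.54]
-22 [ 0.28 -0.26]
7.05 [ 552.16927195 -145.83593578   78.0126793 ] [ 551.86602352 -145.99749273   78.        ]
```

View pics/c2.png

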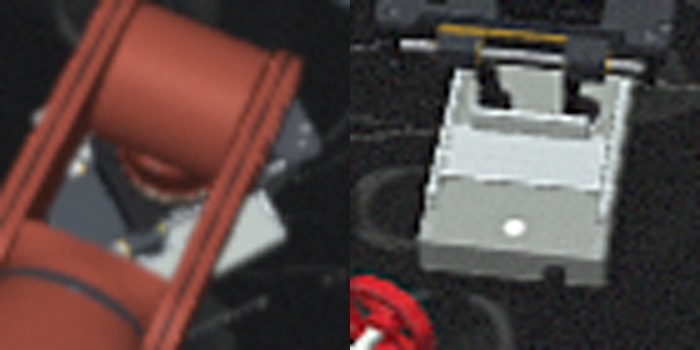

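The side crop shows the fingers in front of the rib, the cover pushed back, and the station unmoved. I continue the push, tracking the rib from the side view.

```bash
cat >> h.py <<'E'
def rib(c):
    P=cloud(c)[180:250,205:275].reshape(-1,3);q=to_st(P,C0,YAW)
    i=(abs(q[:,1])<48)&(abs(q[:,0])<90)
    pl=i&(abs(P[:,2]-50)<2.5); dk=(abs(P[:,2]-36)<3)&(abs(q[:,1])<62)&(abs(q[:,0])<100)
    return "plate x",np.percentile(q[pl],[3,50,97],axis=0)[:,0].round(1),"deck rear",np.percentile(q[dk,0],97).round(1)
E
python3 - <<'E'
from h import *
from workcell import env
print(rib(dict(np.load("side0.npz"))),rib(dict(np.load("side1.npz"))))
b=fx(env)
for x in np.arange(-20,-7,1.5):
    env.move_l(tip(x,0,53),feed=20); f=np.subtract(fx(env),b); print(x,f.round(2),*rib(env.read_camera("side")))
    if f[0]<-3.5: break
E
```

```text
('plate x', array([-50.3, -28.3,  -6.9]), 'deck rear', np.float64(85.3)) ('plate x', array([-31. ,  14. ,  37.7]), 'deck rear', np.float64(85.3))
-20.0 [-1.34  0.42] plate x [-34.2  16.1  39.5] deck rear 85.7
-18.5 [-3.36  0.3 ] plate x [-22.9  17.7  40.9] deck rear 86.2
-17.0 [-1.57  0.55] plate x [-29.2  20.6  42. ] deck rear 85.7
-15.5 [-2.29  1.41] plate x [-33.   21.3  42. ] deck rear 85.5
-14.0 [-8.81  5.03] plate x [-4.7 20.1 42.1] deck rear 84.3
```

```bash
python3 - <<'E'
from h import *
from workcell import env
env.move_l(tip(-24,0,53),feed=40)
env.move_l(tip(-40,0,180),feed=120)
p=tip(-40,0,180)
env.goto([p[0]-60,p[1]-230,240],ori(YAW))
K=[]
for n,(x,y) in (("top",(225,142)),("side",(205,180))):
    c=env.read_camera(n);np.savez(n+"2.npz",**c);f=c["frame"][y:y+70,x:x+70,::-1]
    K.append(cv2.resize(f,None,fx=5,fy=5,interpolation=cv2.INTER_CUBIC))
    g=c["frame"].max(2);m=np.zeros(g.shape,np.uint8)
    P=cloud(c);q=to_st(P,C0,YAW)
    m[(g<70)&(abs(q[...,0])<75)&(abs(q[...,1])<55)&(P[...,2]>25)]=1
    k,l,st,ce=cv2.connectedComponentsWithStats(m)
    for i in range(1,k):
        if st[i,4]>5: print(n,ce[i].round(1),st[i],to_st(ray(c,ce[i],44),C0,YAW).round(1))
    if n=="side": print(rib(c))
cv2.imwrite("pics/c3.png",np.hstack(K)); print(env.get_obs()["time"])
E
```

```text
top [268.5 181.9] [267 181   4   3  11] [-41.8 -29.3]
top [254.  189.6] [253 188   3   4   8] [-41.8  31. ]
side [233.6 200.1] [231 198   6   5  27] [-38.2 -27.6]
side [250.9 201.5] [248 199   7   6  28] [-39.8  32.2]
('plate x', array([-40.6,  19.5,  43.9]), 'deck rear', np.float64(85.9))
11.3167
```

View pics/c3.png

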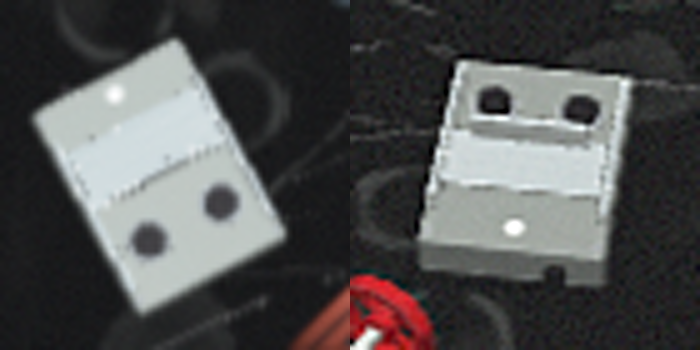

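Both keys are bare, at top crop (150,240) and (220,202), with midpoint at station (-40.5, +1.3) mm, as specified; the cover is fully back. Pressing now.

```bash
python3 - <<'E'
from h import *
from workcell import env
env.goto(tip(-40.5,1.3,130),ori(YAW))
env.move_l(tip(-40.5,1.3,50),feed=80); b=fx(env); print("grip",env.get_obs()["grip_width"])
for z in np.arange(47,36.9,-1):
    env.move_l(tip(-40.5,1.3,z),feed=30); env.dwell(.1);f=np.subtract(fx(env),b); print(z,f.round(2),(env.get_obs()["tcp_pos"][2]-25).round(2))
    if f[1]>13: break
t0=env.get_obs()["time"]
env.dwell(1.2)
print(np.subtract(fx(env),b).round(2),env.get_obs()["wrist_torque"])
c=env.read_camera("side")
env.dwell(1.3); print(np.subtract(fx(env),b).round(2))
cv2.imwrite("pics/c4.png",cv2.resize(c["frame"][180:250,205:275,::-1],None,fx=6,fy=6,interpolation=cv2.INTER_CUBIC))
E
```

```text
grip 44.742017180562584
47.0 [1.27 0.99] 47.16
46.0 [0.74 0.12] 45.99
45.0 [-0.73  3.76] 45.32
44.0 [0.12 5.56] 44.21
43.0 [-0.32  6.62] 43.24
42.0 [-0.33  7.06] 42.34
41.0 [-1.52  7.38] 41.49
40.0 [-0.72  9.63] 40.61
39.0 [-0.7   9.95] 39.73
38.0 [-1.78 14.71] 39.32
[-2.25 13.41] [ 0.32142099  0.78329885 -0.03493829]
[-3.22 14.7 ]
```

View pics/c4.png

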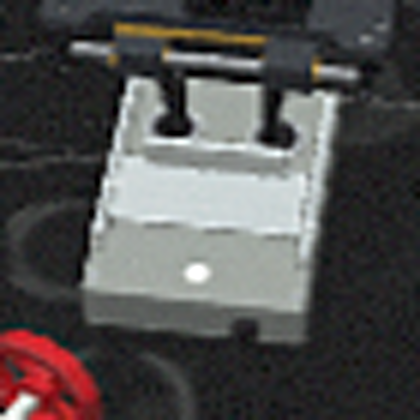

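Each fingertip is on a key in the side crop. The press bottomed out at 39.3 mm and 14 N, and was held for more than 2.5 s. Next I release and close.

```bash
python3 - <<'E'
from h import *
from workcell import env
env.move_l(tip(-40.5,1.3,52),feed=40); env.dwell(.3)
env.move_l(tip(-40.5,1.3,110),feed=120)
env.move_l(tip(27,1,110),feed=120)
env.move_l(tip(27,1,54.5),feed=60); b=fx(env); print("b",b,env.get_obs()["contact_force"])
env.move_l(tip(14,1,54.5),feed=40)
for x in list(range(10,-42,-6))+list(np.arange(-45,-53,-1.)):
    env.move_l(tip(x,1,54.5),feed=40); f=np.subtract(fx(env),b); print(x,f.round(2))
    if f[0]>5: break
print(rib(env.read_camera("side")))
env.move_l(tip(x+8,1,54.5),feed=40)
env.move_l(tip(x+8,1,150),feed=120)
p=tip(-40,0,180); env.goto([p[0]-60,p[1]-230,240],ori(YAW))
K=[]
for n,(x,y) in (("top",(225,142)),("side",(205,180))):
    c=env.read_camera(n);f=c["frame"][y:y+70,x:x+70,::-1]
    K.append(cv2.resize(f,None,fx=5,fy=5,interpolation=cv2.INTER_CUBIC)); 
    if n=="side": print(rib(c))
cv2.imwrite("pics/c5.png",np.hstack(K)); print(env.get_obs()["time"],env.get_obs()["contact_force"])
E
```

```text
b (np.float64(0.6097475810779478), np.float64(-0.3162443985336064)) [ 0.25492677  0.8083548  -0.3162444 ]
10 [0.44 0.28]
4 [-0.87  0.31]
-2 [-0.91  0.06]
-8 [-0.36  0.55]
-14 [-1.15  0.38]
-20 [-0.82  0.52]
-26 [-0.54  0.34]
-32 [-0.91  1.29]
-38 [-0.36  0.4 ]
-45.0 [-0.83  0.91]
-46.0 [-0.22  0.66]
-47.0 [ 0.1  -0.93]
-48.0 [ 3.22 -1.46]
-49.0 [ 5.74 -2.86]
('plate x', array([-61.2, -34.5, -16.4]), 'deck rear', np.float64(84.7))
('plate x', array([-62.5, -36. , -17. ]), 'deck rear', np.float64(85.0))
29.6 [ 0.88257658 -0.95241466  0.03490592]
```

View pics/c5.png

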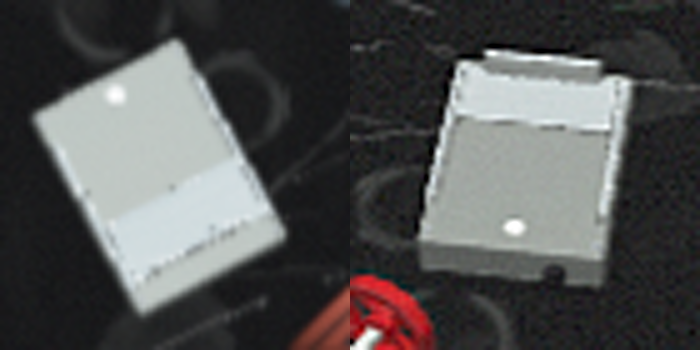

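The cover is fully forward (60 mm of travel measured, stop felt at 5.7 N), the station has not moved, and the arm is clear.

```bash
python3 -c "
from workcell import env
print(env.finish_job())"
```

```text
the job is handed in; nothing more can be done
None
```

I slid the cover fully back, pressed both round keys fully down together for over 2.5 s and released them, then slid the cover forward to its stop; the job is handed in, but no verdict was returned.

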